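# Lock out the soldering bench

## Task

First switch the bench isolator off by turning its red handle a quarter turn anticlockwise, from the green mark to the red mark, so that it clicks home. Then pick up the orange lock-out tag that lies flat on the bench, prop it on the blue sloping rest, tab end up, and let go, so that you can take it again by its tab. Finally hang it by its eye on the steel peg beside the isolator and let go, leaving the isolator off and the other things on the bench where they are.

Things in the scene. Friction and masses are not known exactly. Their poses are not given: they have to be found in the camera images.
- isolator (a joint): angle of the red rotary handle: 0 = on (white pointer at the green mark, away from the robot), 1.571 = off (pointer at the red mark, the station's +y side). Grows anticlockwise seen from above. A spring snaps it to the nearer end; it passes the middle at 0.785 and takes about 0.25 N m to move.
- handle_grip (a point): point on the handle's upright axis, inside the red bar; it turns with the handle. The bar is 78 long (its own x, pointer at +x), 16 wide (y) and 34 tall: its top is 12 mm above this point, its underside 22 mm below. Under it a black collar of diameter 48, 12 thick, on a flat grey enclosure 120 x 120 whose top is 34 mm below this point.
- station: fixed dark steel base plate 150 (x) x 310 (y) x 10 mm, origin at the centre of its underside; turned about z by up to 0.25. It carries the grey enclosure with the handle (axis at y = +85 mm) and a blue upright post 30 wide, 10 thick, top at z = 185 mm, its front face at x = +54, centred at y = -85 mm, from which the peg points towards the station's -x.
- peg_tip (a point): end of the steel peg: a straight round rod of diameter 8 at y = -85 mm of the station, that starts at the blue post 160 mm above the bench and rises 12 degrees towards its free end. It is 86 mm long; this point is on its axis at the centre of its round end. Axes are the station's.
- peg_mid (a point): point on the peg's axis half way along it (44 mm from the tip). Axes are the station's.
- tag: orange flat plate, loose, 8 mm thick, 130 mm long along its own x, origin at the centre of its underside; lies flat at the start. From x = -65 to +32 it is 60 mm wide (y), then a 34 mm wide grip tab goes on to x = +65. A square eye 24 x 24 mm goes through it, from x = 2 to 26. About 80 g. The upper face (+z) has a white label with a red cross on the half without the eye.
- tag_eye (a point): centre of the tag's square eye, mid-thickness (tag frame 14, 0, 4 mm). Axes are the tag's.
- tag_tab (a point): middle of the end edge of the tag's tab, mid-thickness (tag frame 65, 0, 4 mm). Axes are the tag's.
- rest: fixed sloping rest: dark base plate 130 x 90 x 10 mm (origin at the centre of its underside) with a blue board 80 mm long and only 36 mm wide that rises at 45 degrees towards its own +x, from x = -36, z = 34 mm; at its foot a lip 44 wide stands 14 mm off the slope. A propped tag overhangs the board's upper end by 50 mm.
- rest_seat (a point): on the blue slope, 65 mm up from the lip: where the tag's origin is when it lies, label side up, tab up the slope, with its lower end against the lip. Axes are the rest's (not sloped).
- driver: screwdriver lying loose, leave alone
- brush: brush lying loose, leave alone
- flux: small bottle, diameter 40, 110 tall, leave alone
- jar: amber jar, diameter 56, 55 tall, leave alone
- spool: white spool, diameter 60, 38 tall, leave alone
- meter: yellow multimeter 150 x 78 x 34, leave alone
Things that resemble listed ones, but are neither listed nor needed, are in the scene too. Leave any brown or pink look-alike of the rest alone.

How it is judged:
On the way, in this order (a step that is already met when the one before it is completed fails the run):
1. the isolator is switched off (value of joint isolator above 1.4 rad), for 0.2 s.
2. the tag lies propped on the sloping rest, tab up, let go (distance between tag and rest_seat below 0.03 m and angle between tag's own x axis and vertical between 0.55 and 1 rad and contact force between the fingers and tag below 0.2 N), for 0.2 s.
At the end, for the whole second after the job is handed in: the isolator is off (above 1.4 rad), and the tag hangs at rest (below 0.03 m/s) from the peg through its eye, tab up within 0.35 rad of upright, the eye's centre within 13 mm of the peg sideways, between the peg's tip and the blue post, and 25 mm below to 4 mm above the peg's middle (value of joint isolator above 1.4 rad and x of tag_eye in the frame of peg_mid between -0.038 and 0.042 m and y of tag_eye in the frame of peg_mid between -0.013 and 0.013 m and z of tag_eye in the frame of peg_mid between -0.025 and 0.004 m and angle between tag's own x axis and vertical below 0.35 rad and linear speed of tag below 0.03 m/s); the robot touches nothing.
It fails at once if another thing on the bench is moved by more than 30 mm (distance of any of driver, brush, flux, jar, spool, meter from where it was at the start of the episode above 0.03 m).
It also fails if it takes over 72 s, if anything falls off the work surface, if the arm or the gripper's body presses on something with over 40 N, if the wrist force passes 120 N, or if a joint passes its speed limit or range.

## Robot

A 7-joint arm with a two-finger parallel gripper is mounted at the origin on the work surface. World frame = base frame: x ahead of the robot, y to its left, z up, the work surface at z = 0. Lengths are in m, angles in rad, forces in N, time in s.
With the tool pointing down it reaches from about 0.4 to 0.75 m from the base axis. Payload 19.5 kg.
Tool frame: the origin (TCP) lies midway between the tips of the shut fingers; the grasp point (between the pads) lies robot.grip_point_offset behind it (robot.grip_point_offset is the distance from the TCP to the grasp point, in m); z points along the fingers, y is the line along which they close (so a half turn about z gives the same grasp; the last joint's range is limited). The gripper opens to 85 mm and grips with 20 to 120 N. Pads are 22 mm wide; open, the fingers measure 114 mm over their backs; the gripper's body (76 mm by 85 mm) begins 54 mm behind the grasp point. The pads swing forward as they close: fully open they stand 13 mm farther back than shut.
Start: joints at [-1.358, 0.707, -0.028, 1.485, 0.022, 0.951, -0.075], TCP at [0.145, 0.556, 0.231] pointing down, gripper open.
Joint ranges: [-2.71, 2.71], [-0.32, 2.16], [-1.57, 1.52], [0, 2.45], [-1.46, 4.6], [0, 2.02], [-2.83, 2.83]. Speed limits (rad/s): [1.89, 1.89, 2.57, 2.57, 3.01, 3.01, 3.01].

## Interface

Orientations are given as a rotation vector (axis times angle).
In Python, from workcell import robot, vision, sign_off gives the robot as it stands. The module is installed in compiled form; this text tells all that it offers.
- The arm moves only by the tool play_rows, never from a script. Its argument "plan" is a list of rows, each a list of 7 numbers: the turn, a rotation vector about the tool's x, y, z in rad, then the shift along the tool's x, y, z in mm, then the opening, from 0 (shut) to 1 (fully open). In form: [[rx, ry, rz, dx, dy, dz, hand], ...]. A call has 1 to 20 rows; each row shifts and turns the commanded pose from where the row before left it, along the tool's axes as they then stand; what a row does not reach is not made up. A row lasts 1/12 s, in which the tool goes at most 41.7 mm and 7.16 degrees, less where a joint would pass 70% of its speed; a pose out of reach is approached as far as the arm can. A call with a gripper value outside its range is refused whole. The fingers move at their own pace and stop on an object; "force" is the grip in N (left out, the last holds). Time passes only in rows, so rows that do not move let the fingers close. It gives the time, the measured TCP pose, the force, the opening and the grip force at its end, in the units of the state.
- robot.observe(): the state, without advancing time (a new reading comes with each control period).
- vision.get_image(name): name is "scene" or "side" or "wrist"; returns the picture (420x560x3 uint8, red, green, blue); there is no depth.
- vision.camera_model(name): a dict with "K" (3x3 intrinsics, pixels), "position" and "orientation" of the camera in the world. Camera axes: x right, y down, z forward; pixel columns grow to the right and rows downward; lengths in m; the calibration is good to about 2 mm. The wrist camera is an equidistant fisheye: a pixel r from the principal point sees the ray r / f radians off the axis. A picture is of the moment at which its call begins: read the wrist's pose just before it. camera_model takes no time and is no camera call; for the wrist camera it gives the pose at the moment of the call.
- sign_off(): hands the job in; it is judged then, once.
The state is a dict: "time_s": time; "q": joint angles; "dq": joint speeds; "effort": joint torques, N m; "tcp_pos": TCP position; "ee_rot": TCP orientation; "ft_force": force on the tool from outside, world axes, zero at the start; "moment": the same for the moment, N m; "gripper_width": finger opening in m; "finger_force": force on a finger pad.
Only numpy, scipy, OpenCV 4.12 (cv2) and the standard library are available. Lean on these libraries where they do the work, as an engineer would, in place of code of your own. Each camera call takes 0.05 s, during which the arm holds its last target. There are 200 camera calls.

## Working session

There is one attempt and no reset: what is moved stays moved. The work goes in short steps, Python scripts to look and compute and a tool call to move; the robot and the scene stay as the last step left them, time stands still between calls to the robot, and variables do not carry over. Pictures are saved under pics/ and viewed, at most 10 in all, crops included, and the job is handed in when it is done.

Besides the shell and the picture viewer there is one more tool, called as name([rows], argument=value, ...), one row to a line, values as JSON. play_rows: Moves the arm, as the interface text tells. Its arguments: {"type":"object","properties":{"plan":{"type":"array","items":{"type":"array","items":{"type":"number"}}},"force":{"type":"number"}},"required":["plan"]}

```bash
mkdir -p pics; python3 - <<'E'
from workcell import robot,vision
import cv2,numpy as np
print(robot.grip_point_offset); s=robot.observe(); print({k:np.round(v,3) for k,v in s.items()})
for n in ("scene","side","wrist"):
    m=vision.camera_model(n); print(n,m)
    im=vision.get_image(n); cv2.imwrite(f"pics/{n}0.png",im[:,:,::-1])
a=cv2.imread("pics/scene0.png")
E
```

```text
0.0187
{'time_s': np.float64(0.0), 'q': array([-1.358,  0.707, -0.028,  1.485,  0.022,  0.951, -0.075]), 'dq': array([-0.002, -0.001,  0.001, -0.   ,  0.001,  0.002, -0.001]), 'effort': array([ 0.0000e+00, -8.8321e+01,  1.2340e+00, -2.3617e+01,  1.7000e-02,
        7.0000e-03,  0.0000e+00]), 'tcp_pos': array([0.145, 0.556, 0.231]), 'ee_rot': array([-3.990e-01, -3.116e+00,  2.000e-03]), 'ft_force': array([-0.926, -0.011,  0.153]), 'moment': array([ 0.04 , -0.021,  0.027]), 'finger_force': np.float64(0.0), 'gripper_width': np.float64(0.085)}
scene {'K': array([[467.01446136,   0.        , 283.1448035 ],
       [  0.        , 467.01446136, 211.30565094],
       [  0.        ,   0.        ,   1.        ]]), 'position': array([1.62166749, 0.35462219, 0.96438624]), 'orientation': array([-1.39628712, -1.93010837,  1.02387459])}
side {'K': array([[503.40538287,   0.        , 277.14992334],
       [  0.        , 503.40538287, 216.58409356],
       [  0.        ,   0.        ,   1.        ]]), 'position': array([ 0.45764996, -1.28280336,  1.15527805]), 'orientation': array([-2.25686066,  0.01606699, -0.02788409])}
wrist {'K': array([[325.1922621 ,   0.        , 283.39414902],
       [  0.        , 325.1922621 , 216.61145968],
       [  0.        ,   0.        ,   1.        ]]), 'position': array([0.06246495, 0.57784394, 0.37238259]), 'orientation': array([2.262935  , 1.7489283 , 0.29493938])}
```

View pics/scene0.png

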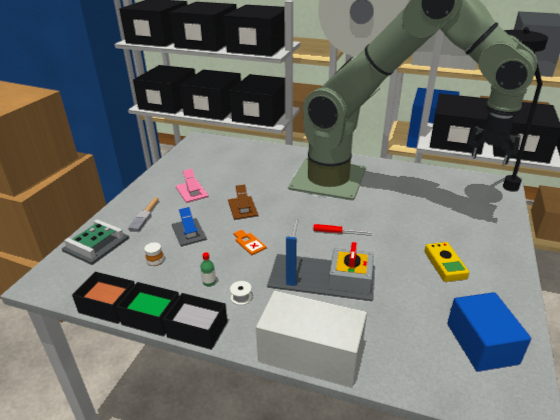

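View pics/side0.png

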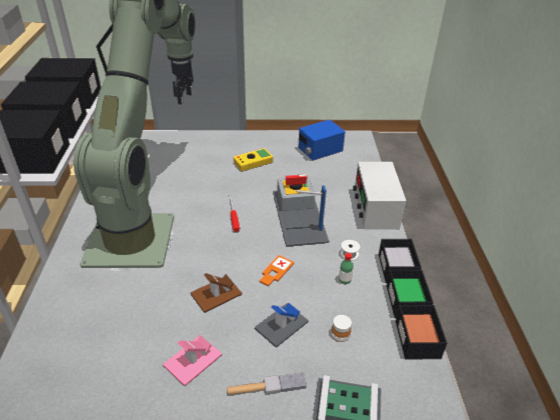

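The scene view shows the tag at (250,242), the blue rest at (188,228), the station with its blue post at (292,260), and the handle at (352,260). In the side view these are at (277,270), (282,322), (322,208) and (296,182). I'll zoom in next.

```bash
cat > h.py <<'E'
import numpy as np,cv2
from scipy.spatial.transform import Rotation as R
from workcell import robot,vision
def cam(n):
    m=vision.camera_model(n); return m['K'],np.array(m['position']),R.from_rotvec(m['orientation']).as_matrix(),n=='wrist'
def rays(c,uv):
    K,p,M,f=c; uv=np.atleast_2d(np.float64(uv)); d=(uv-[K[0,2],K[1,2]])/K[0,0]
    if f:
        r=np.linalg.norm(d,axis=1,keepdims=True); v=np.c_[d*np.sinc(r/np.pi),np.cos(r)]
    else: v=np.c_[d,np.ones(len(d))]
    v/=np.linalg.norm(v,axis=1,keepdims=True); return v@M.T
def plane(c,uv,z):
    d=rays(c,uv); return c[1]+d*((z-c[1][2])/d[:,2])[:,None]
def proj(c,P):
    K,p,M,f=c; v=(np.atleast_2d(P)-p)@M
    if f:
        r=np.linalg.norm(v[:,:2],axis=1); s=np.arctan2(r,v[:,2])/np.maximum(r,1e-9); d=v[:,:2]*s[:,None]
    else: d=v[:,:2]/v[:,2:]
    return d*K[0,0]+[K[0,2],K[1,2]]
def tri(obs):
    A=np.zeros((3,3));b=np.zeros(3)
    for c,uv in obs:
        d=rays(c,uv)[0];N=np.eye(3)-np.outer(d,d);A+=N;b+=N@c[1]
    return np.linalg.solve(A,b)
def blobs(im,lo,hi,amin=20):
    h=cv2.cvtColor(im,cv2.COLOR_RGB2HSV); m=cv2.inRange(h,lo,hi)
    cs,_=cv2.findContours(m,cv2.RETR_EXTERNAL,cv2.CHAIN_APPROX_NONE)
    return [c[:,0] for c in cs if cv2.contourArea(c)>amin]
E
python3 - <<'E'
from h import *
ims={n:cv2.imread(f'pics/{n}0.png')[:,:,::-1].copy() for n in('scene','side')}
for n,im in ims.items():
    c=cam(n)
    for nm,lo,hi,z in(('orange',(5,200,150),(16,255,255),.006),('blue',(105,150,60),(120,255,255),.05),('red',(0,200,120),(4,255,255),.09)):
        for b in blobs(im,lo,hi):
            mu=cv2.moments(b);q=np.array([mu['m10'],mu['m01']])/mu['m00']
            P=plane(c,q,z)[0]; 
            if P[0]>.2 and P[0]<1 : print(n,nm,q.round(1),mu['m00'],P.round(3))
a=cv2.resize(ims['scene'][195:305,165:390],None,fx=3.5,fy=3.5,interpolation=2)
b=cv2.resize(ims['side'][165:345,240:340],None,fx=3.3,fy=3.3,interpolation=2)
cv2.imwrite('pics/a.png',a[:,:,::-1]);cv2.imwrite('pics/b.png',b[:,:,::-1])
E
```

```text
scene orange [248.7 241.8] 361.0 [ 0.498 -0.146  0.006]
scene blue [487.6 331.3] 4346.5 [0.703 0.585 0.05 ]
scene blue [290.7 260.9] 399.5 [0.597 0.032 0.05 ]
scene blue [187.4 221. ] 222.0 [ 0.509 -0.362  0.05 ]
scene red [351.8 260.8] 31.5 [0.588 0.213 0.09 ]
scene red [205.4 255.8] 24.0 [ 0.697 -0.197  0.09 ]
scene red [353.1 246.5] 28.0 [0.522 0.203 0.09 ]
scene red [327.3 228. ] 137.0 [0.455 0.107 0.09 ]
side orange [271.7 274.2] 238.5 [ 0.481 -0.167  0.006]
side blue [287.2 310.5] 145.0 [ 0.522 -0.352  0.05 ]
side blue [321.4 212.4] 24.0 [0.658 0.089 0.05 ]
side blue [322.3 138.5] 1153.0 [0.707 0.594 0.05 ]
side red [234.4 220.8] 68.0 [ 0.359 -0.004  0.09 ]
side red [294.9 179.7] 90.5 [0.571 0.232 0.09 ]
```

View pics/a.png

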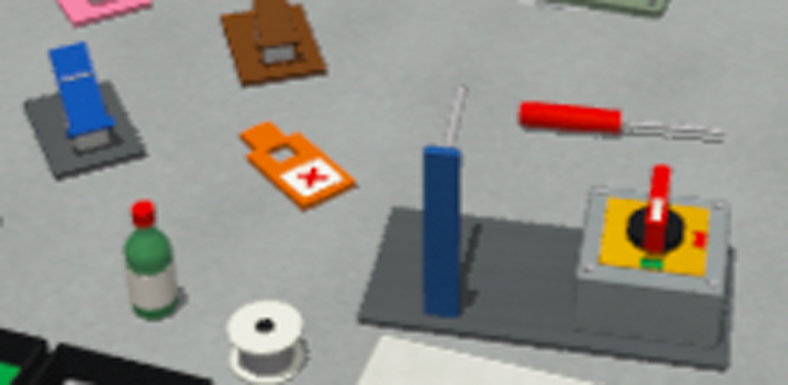

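View pics/b.png

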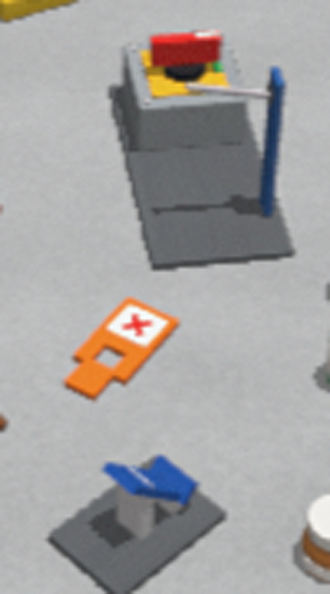

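Crop a shows the peg tip at (463,88), the post top at (442,149) and the bar top around (659,190). In crop b they are at (190,87), (278,70) and (187,45). The tag's tab and the rest's high end both point towards the robot (−x).

```bash
cat >> h.py <<'E'
def Rot(zdir,ydir):
    z=np.array(zdir,float);z/=np.linalg.norm(z);y=np.array(ydir,float);y-=z*(y@z);y/=np.linalg.norm(y)
    return np.c_[np.cross(y,z),y,z]
def go(p,M,rfirst=True):
    "turn rotvec (tool) then shift in mm along the turned tool axes, from the measured pose"
    s=robot.observe();R0=R.from_rotvec(s['ee_rot']).as_matrix()
    rv=R.from_matrix(R0.T@M).as_rotvec(); d=np.array(p)-s['tcp_pos']
    print('turn',rv.round(4),np.degrees(np.linalg.norm(rv)).round(1),'deg; shift after turn',(M.T@d*1e3).round(1),'before',(R0.T@d*1e3).round(1))
E
python3 - <<'E'
from h import *
a,b=cam('scene'),cam('side')
S=lambda x,y:(165+x/3.5-.36,195+y/3.5-.36); D=lambda x,y:(240+x/3.3-.35,165+y/3.3-.35)
for n,s,d in(('post',(442,149),(278,70)),('peg',(463,88),(190,87)),('bar',(659,190),(187,45)),('c1',(393,212),(153,265)),('c2',(360,323),(293,253)),
 ('resthi',(67,48),(117,465)),('restlo',(93,130),(186,492))):
    P=tri([(a,S(*s)),(b,D(*d))]);print(n,P.round(4),(proj(a,P)-S(*s)).round(1),(proj(b,P)-D(*d)).round(1))
print(plane(a,S(393,208),.01),plane(a,S(360,320),.01),plane(a,S(727,362),.01),plane(b,D(153,266),.01),plane(b,D(293,253),.01))
s=robot.observe();print(R.from_rotvec(s['ee_rot']).as_matrix().round(2))
E
```

```text
post [0.655  0.0523 0.1889] [[ 0.7 -0.7]] [[0.5 0.6]]
peg [0.5651 0.0396 0.1806] [[-0.2  0.2]] [[-0.1 -0.2]]
bar [0.5714 0.208  0.1164] [[-0.9  1. ]] [[-0.6 -0.9]]
c1 [ 0.5323 -0.0332  0.006 ] [[ 0.5 -0.5]] [[0.4 0.5]]
c2 [ 0.6775 -0.013   0.0043] [[ 0.4 -0.4]] [[0.3 0.3]]
resthi [ 0.4908 -0.3747  0.0919] [[ 1.3 -1.1]] [[1.4 1.4]]
restlo [ 0.5429 -0.3392  0.0285] [[-1.8  1.4]] [[-1.9 -1.9]]
[[ 0.53428824 -0.03413342  0.01      ]] [[ 0.68162547 -0.01256119  0.01      ]] [[0.6352451  0.28774116 0.01      ]] [[ 0.53065701 -0.03658911  0.01      ]] [[ 0.6755005  -0.01760268  0.01      ]]
[[-0.97  0.25 -0.  ]
 [ 0.25  0.97 -0.  ]
 [ 0.   -0.   -1.  ]]
```

play_rows([
  [0,0,0.114,0,0,0,1],
  [0,0,0.114,0,0,0,1],
  [0,0,0.114,0,0,0,1],
  [0,0,0.114,0,0,0,1],
  [0,0,0.114,0,0,0,1],
  [0,0,0.114,0,0,0,1],
  [0,0,0.114,0,0,0,1],
  [0,0,0.114,0,0,0,1],
  [0,0,0.114,0,0,0,1],
  [0,0,0.114,0,0,0,1],
  [0,0,0.114,0,0,0,1],
  [0,0,0.114,0,0,0,1],
])

```text
time_s: 1.15
tcp_pos: [0.1448, 0.5564, 0.2311]
ee_rot: [2.284, 2.157, -0.001]
ft_force: [-1.3, 1.1, -0.5]
gripper_width: 0.0856
finger_force: 0.0
```

play_rows([
  [0,0,0.114,0,0,0,1],
  [0,0,0.114,0,0,0,1],
  [0,0,0.114,0,0,0,1],
  [0,0,0.114,0,0,0,1],
  [0,0,0.114,0,0,0,1],
  [0,0,0.114,0,0,0,1],
  [0,0,0.114,0,0,0,1],
  [0,0,0.114,0,0,0,1],
  [0,0,0.114,0,0,0,1],
  [0,0,0.114,0,0,0,1],
  [0,0,0.114,0,0,0,1],
  [0,0,0.114,0,0,0,1],
])

```text
time_s: 2.15
tcp_pos: [0.1448, 0.5564, 0.2311]
ee_rot: [3.133, 0.228, -0.0]
ft_force: [0.2, 0.3, -0.2]
gripper_width: 0.0854
finger_force: 0.0
```

```bash
python3 - <<'E'
from h import *
x=np.array([np.cos(.145),np.sin(.145),0]);y=np.array([x[1],-x[0],0])
go([.5727,.213,.25],Rot([0,0,-1],y)); print(robot.observe()['q'].round(2))
E
```

```text
turn [0.0003 0.0003 0.0004] 0.0 deg; shift after turn [373.8 401.6 -18.9] before [373.7 401.8 -18.9]
[-1.73  0.83  0.78  1.5  -0.63  1.08 -2.23]
```

play_rows([
  [0,0,0,23.4,25.1,-1.2,1],
  [0,0,0,23.4,25.1,-1.2,1],
  [0,0,0,23.4,25.1,-1.2,1],
  [0,0,0,23.4,25.1,-1.2,1],
  [0,0,0,23.4,25.1,-1.2,1],
  [0,0,0,23.4,25.1,-1.2,1],
  [0,0,0,23.4,25.1,-1.2,1],
  [0,0,0,23.4,25.1,-1.2,1],
  [0,0,0,23.4,25.1,-1.2,1],
  [0,0,0,23.4,25.1,-1.2,1],
  [0,0,0,23.4,25.1,-1.2,1],
  [0,0,0,23.4,25.1,-1.2,1],
  [0,0,0,23.4,25.1,-1.2,1],
  [0,0,0,23.4,25.1,-1.2,1],
  [0,0,0,23.4,25.1,-1.2,1],
  [0,0,0,23.4,25.1,-1.2,1],
  [0,0,0,0,0,0,1],
  [0,0,0,0,0,0,1],
])

```text
time_s: 3.65
tcp_pos: [0.5762, 0.2139, 0.25]
ee_rot: [3.132, 0.232, -0.001]
ft_force: [-0.8, -0.1, -0.5]
gripper_width: 0.0855
finger_force: 0.0
```

```bash
python3 - <<'E'
from h import *
s=robot.observe();print(s['q'].round(2),s['tcp_pos'].round(4),s['ee_rot'].round(3))
c=cam('wrist');im=vision.get_image('wrist');np.savez('w1.npz',im=im,K=c[0],p=c[1],M=c[2])
cv2.imwrite('pics/w1.png',im[:,:,::-1])
for b in blobs(im,(0,180,100),(6,255,255),60):print(cv2.contourArea(b),b.mean(0),b.min(0),b.max(0))
print(proj(c,[[.5727,.2144,.116],[.567,.041,.178],[.65,.0537,.16]]).round(0))
E
```

```text
[-0.69  0.84  0.67  1.31 -0.52  1.17 -1.41] [0.5762 0.2139 0.25  ] [ 3.132e+00  2.320e-01 -1.000e-03]
615.5 [344.68944099 336.8136646 ] [314 329] [378 344]
117.5 [250.59574468 196.31914894] [247 188] [255 205]
1305.0 [287.58252427 203.45145631] [279 163] [297 248]
[[282. 208.]
 [481. 266.]
 [488. 165.]]
```

View pics/w1.png

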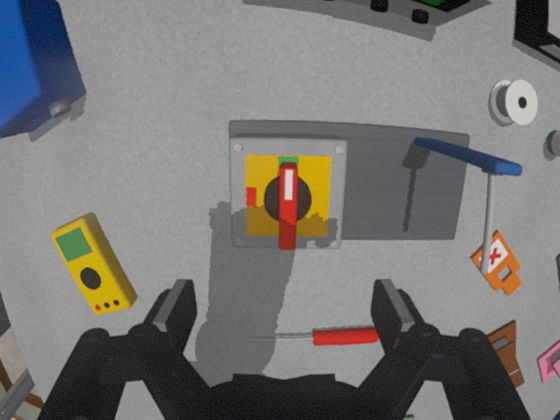

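The wrist view shows the bar upright at about (288,205), the pointer up at the green mark, and the red mark to its left at (250,196). The peg runs from (491,172) to its tip at about (486,271), and the tag is at (497,262).

```bash
python3 - <<'E'
from h import *
d=np.load('w1.npz');c=(d['K'],d['p'],d['M'],True);im=d['im']
b=max(blobs(im,(0,180,100),(6,255,255),60),key=cv2.contourArea)
P=plane(c,b,.116)[:,:2];r=cv2.minAreaRect(np.float32(P*1000));print('bar',r, 'mean ends',plane(c,[[288.5,164],[288.5,248]],.116).round(4))
E=plane(c,[[230.5,138.5],[347,137.5],[341,248],[232,248]],.07);print(E.round(4),E.mean(0))
a,s=cam('scene'),cam('side')
print('peg',tri([(a,(297,219.8)),(s,(297.2,191)),(c,(486,271))]).round(4))
q=plane(c,[[230,121],[468,134],[457,239]],.01);print('plate',q.round(4))
E
```

```text
bar ((574.5924682617188, 209.44464111328125), (79.54874420166016, 15.799408912658691), 8.22098159790039) mean ends [[0.6131 0.2148 0.116 ]
 [0.5354 0.2028 0.116 ]]
[[0.6229 0.2736 0.07  ]
 [0.6412 0.1593 0.07  ]
 [0.5226 0.1417 0.07  ]
 [0.5052 0.26   0.07  ]] [0.57298724 0.20864546 0.07      ]
peg [0.5651 0.0387 0.1816]
plate [[ 0.6365  0.2855  0.01  ]
 [ 0.6766 -0.0143  0.01  ]
 [ 0.5317 -0.0417  0.01  ]]
```

play_rows([
  [0,0,0,-1.4,2,20,1],
  [0,0,0,-1.4,2.1,30,1],
  [0,0,0,0,0,30,1],
  [0,0,0,0,0,30,1],
  [0,0,0,0,0,30,1],
  [0,0,0,0,0,15,1],
  [0,0,0,0,0,7,1],
  [0,0,0,0,0,0,1],
  [0,0,0,0,0,0,0],
  [0,0,0,0,0,0,0],
  [0,0,0,0,0,0,0],
  [0,0,0,0,0,0,0],
  [0,0,0,0,0,0,0],
  [0,0,0,0,0,0,0],
  [0,0,0,0,0,0,0],
], force=60)

```text
time_s: 4.95
tcp_pos: [0.5737, 0.2099, 0.0892]
ee_rot: [3.131, 0.235, 0.002]
ft_force: [-1.5, -5.4, 8.0]
gripper_width: 0.0153
finger_force: 59.2
```

Gripped. I'll now turn it anticlockwise, which is a negative turn about tool z.

play_rows([
  [0,0,-0.105,0,0,0,0],
  [0,0,-0.105,0,0,0,0],
  [0,0,-0.105,0,0,0,0],
  [0,0,-0.105,0,0,0,0],
  [0,0,-0.105,0,0,0,0],
  [0,0,-0.105,0,0,0,0],
  [0,0,-0.105,0,0,0,0],
  [0,0,-0.105,0,0,0,0],
  [0,0,-0.105,0,0,0,0],
  [0,0,-0.105,0,0,0,0],
  [0,0,-0.105,0,0,0,0],
  [0,0,-0.105,0,0,0,0],
  [0,0,-0.105,0,0,0,0],
  [0,0,-0.105,0,0,0,0],
  [0,0,-0.105,0,0,0,0],
  [0,0,0,0,0,0,0],
  [0,0,0,0,0,0,0],
])

```text
time_s: 6.37
tcp_pos: [0.572, 0.211, 0.0891]
ee_rot: [-2.042, -2.385, 0.003]
ft_force: [-12.3, -0.8, 17.5]
gripper_width: 0.0151
finger_force: 61.8
```

play_rows([
  [0,0,0,0,0,0,1],
  [0,0,0,0,0,0,1],
  [0,0,0,0,0,0,1],
  [0,0,0,0,0,0,1],
  [0,0,0,0,0,-10,1],
  [0,0,0,0,0,-25,1],
  [0,0,0,0,0,-35,1],
  [0,0,0,0,0,-35,1],
  [0,0,0,0,0,-35,1],
  [0,0,0,0,0,-35,1],
  [0,0,0,0,0,-25,1],
  [0,0,0,0,0,0,1],
])

```text
time_s: 7.37
tcp_pos: [0.5745, 0.2113, 0.2943]
ee_rot: [2.041, 2.384, 0.01]
ft_force: [0.7, -0.8, -0.2]
gripper_width: 0.0856
finger_force: 0.0
```

```bash
python3 - <<'E'
from h import *
s=robot.observe();print(s['q'].round(2),s['tcp_pos'].round(4),s['ee_rot'].round(3))
c=cam('wrist');im=vision.get_image('wrist');cv2.imwrite('pics/w2.png',im[:,:,::-1])
b=max(blobs(im,(0,180,100),(6,255,255),60),key=cv2.contourArea)
P=plane(c,b,.116)[:,:2];print('bar',cv2.minAreaRect(np.float32(P*1000)))
# tag from scene & side
for n in('scene','side'):
    c=cam(n);im=vision.get_image(n)
    b=[b for b in blobs(im,(5,200,120),(17,255,255),150)]
    for q in b:
        P=plane(c,q,.006)[:,:2]
        m=P.mean(0)
        if abs(m[0]-.49)<.06 and abs(m[1]+.15)<.06:
            f=np.float32(P*1000);mu=cv2.moments(f);cen=np.array([mu['m10'],mu['m01']])/mu['m00'];r=cv2.minAreaRect(f)
            print(n,cen,r)
E
```

```text
[-0.48  0.71  0.17  1.24 -0.12  1.19 -0.15] [0.5745 0.2113 0.2943] [2.041 2.384 0.01 ]
bar ((572.0032348632812, 209.93145751953125), (15.32508373260498, 76.27042388916016), 8.265424728393555)
scene [ 497.728431   -146.16657914] ((494.1865234375, -150.88250732421875), (131.32501220703125, 60.492042541503906), 55.79064178466797)
side [ 481.50444501 -166.59981644] ((491.5643005371094, -151.38693237304688), (127.4583969116211, 56.02643966674805), 55.42513656616211)
```

play_rows([
  [0,0,0.0945,0,0,0,1],
  [0,0,0.0945,0,0,0,1],
  [0,0,0.0945,0,0,0,1],
  [0,0,0.0945,0,0,0,1],
  [0,0,0.0945,0,0,0,1],
  [0,0,0.0945,0,0,0,1],
  [0,0,0.0945,0,0,0,1],
  [0,0,0.0945,0,0,0,1],
])

```text
time_s: 8.18
tcp_pos: [0.5728, 0.211, 0.2875]
ee_rot: [-2.783, -1.458, 0.003]
ft_force: [-0.0, 0.1, 0.5]
gripper_width: 0.0855
finger_force: 0.0
```

play_rows([
  [0,0,0,-30.2,14.2,0,1],
  [0,0,0,-30.2,14.2,0,1],
  [0,0,0,-30.2,14.2,0,1],
  [0,0,0,-30.2,14.2,0,1],
  [0,0,0,-30.2,14.2,0,1],
  [0,0,0,-30.2,14.2,0,1],
  [0,0,0,-30.2,14.2,0,1],
  [0,0,0,-30.2,14.2,0,1],
  [0,0,0,-30.2,14.2,0,1],
  [0,0,0,-30.2,14.2,0,1],
  [0,0,0,-30.2,14.2,0,1],
  [0,0,0,-30.2,14.2,0,1],
  [0,0,0,-30.2,14.2,0,1],
  [0,0,0,-30.2,14.2,0,1],
  [0,0,0,0,0,0,1],
  [0,0,0,0,0,0,1],
])

```text
time_s: 9.52
tcp_pos: [0.4971, -0.2514, 0.2876]
ee_rot: [-2.781, -1.46, 0.002]
ft_force: [0.2, 0.0, 0.3]
gripper_width: 0.0852
finger_force: 0.0
```

```bash
python3 - <<'E'
from h import *
s=robot.observe();print(s['q'].round(2),s['tcp_pos'].round(4),s['ee_rot'].round(3))
c=cam('wrist');im=vision.get_image('wrist');np.savez('w3.npz',im=im,K=c[0],p=c[1],M=c[2])
cv2.imwrite('pics/w3.png',im[:,:,::-1])
for q in blobs(im,(5,200,120),(17,255,255),300):
    P=plane(c,q,.007)[:,:2]; f=np.float32(P*1000);mu=cv2.moments(f);print('tag',np.array([mu['m10'],mu['m01']])/mu['m00'],cv2.minAreaRect(f))
for q in blobs(im,(105,150,60),(122,255,255),100):print('blue',q.mean(0),cv2.contourArea(q),cv2.approxPolyDP(q,4,True)[:,0].tolist())
E
```

```text
[ 0.24  0.64  0.33  1.46 -0.22  1.08  0.02] [ 0.4971 -0.2514  0.2876] [-2.781e+00 -1.460e+00  2.000e-03]
tag [ 470.75663093 -184.99644937] ((470.5552673339844, -183.35385131835938), (45.484092712402344, 56.81379699707031), 52.503414154052734)
blue [342.60162602 243.83333333] 1747.0 [[333, 206], [326, 274], [352, 279], [355, 256], [330, 249], [355, 254], [357, 224], [364, 213]]
```

View pics/w3.png

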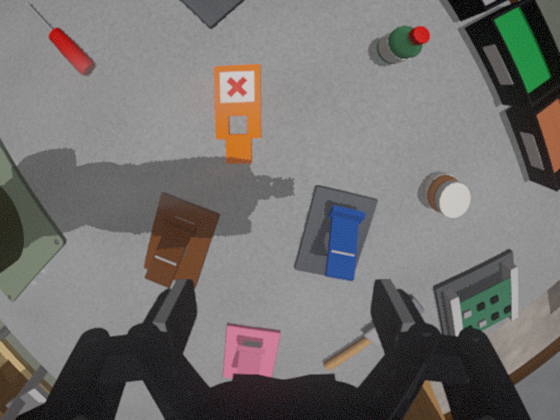

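The tag is at image (238,110), tab down. The blue rest has plate corners (317,185), (377,199) and (295,268), its lip is at the top, and its high end is at (339,277).

```bash
python3 - <<'E'
from h import *
d=np.load('w3.npz');c=(d['K'],d['p'],d['M'],True);im=d['im']
h=cv2.cvtColor(im,cv2.COLOR_RGB2HSV);m=cv2.inRange(h,(5,200,100),(17,255,255));m[:50]=0;m[180:]=0;m[:,:200]=0;m[:,280:]=0
hull=cv2.findContours(m,cv2.RETR_EXTERNAL,cv2.CHAIN_APPROX_NONE)[0]
hull=np.vstack([k[:,0] for k in hull]); 
r=cv2.minAreaRect(np.float32(plane(c,hull,.007)[:,:2]*1000));print('tag',r)
P=plane(c,[[317,185],[377,199],[295,268]],.01)[:,:2]*1000
print('plate',P.round(1),'sides',np.linalg.norm(P[0]-P[1]),np.linalg.norm(P[0]-P[2]),'ctr',(P[1]+P[2])/2,'xaz',np.degrees(np.arctan2(*(P[2]-P[0])[::-1])),'yaz',np.degrees(np.arctan2(*(P[0]-P[1])[::-1])))
T=plane(c,[[326,274],[352,279]],.0906)[:,:2]*1000;print('top edge',T.round(1),np.linalg.norm(T[0]-T[1]))
L=plane(c,[[333,206],[364,213]],.044)[:,:2]*1000;print('lip',L.round(1),np.linalg.norm(L[0]-L[1]))
# side/scene plates
for n,(ox,oy,k),pts in(('scene',(165,195,3.5),[(26,100),(60,177),(146,154)]),('side',(240,165,3.3),[(50,538),(118,594),(225,515)])):
    cc=cam(n);q=plane(cc,[(ox+x/k-.36,oy+y/k-.36) for x,y in pts],.01)[:,:2]*1000;print(n,q.round(1),'ctr',(q[0]+q[2])/2)
E
```

```text
tag ((492.7328186035156, -152.39654541015625), (122.7151107788086, 56.405517578125), 55.99625015258789)
plate [[ 524.1 -290.6]
 [ 582.8 -353.9]
 [ 430.9 -376.7]] sides 86.42522854821995 126.91675748629125 ctr [ 506.85345934 -365.33347309] xaz -137.2442880138383 yaz 132.83429943288135
top edge [[ 478.7 -367.4]
 [ 501.1 -392.3]] 33.474433155953996
lip [[ 527.8 -315.7]
 [ 556.2 -346.4]] 41.80962230143493
scene [[ 488.2 -438.3]
 [ 587.9 -345.8]
 [ 531.  -284.7]] ctr [ 509.60298296 -361.48603475]
side [[ 430.4 -379.9]
 [ 487.6 -438.2]
 [ 582.2 -356.5]] ctr [ 506.26921528 -368.15961823]
```

```bash
cat >> h.py <<'E'
def az(a): a=np.radians(a); return np.array([np.cos(a),np.sin(a),0])
XT=az(-124.2);OT=np.array([.493,-.152,0]);XR=az(-137.2);OR=np.array([.5075,-.365,0]);Z=np.array([0,0,1.])
def tilt(ax,t): # tool points down, tilted t deg towards -ax; tool x towards -ax
    t=np.radians(t);z=-ax*np.sin(t)-Z*np.cos(t);return Rot(z,np.cross(z,-ax*np.cos(t)+Z*np.sin(t)))
E
python3 - <<'E'
from h import *
M=tilt(XT,40);p=OT+.047*XT+[0,0,.0065]
go(p+[0,0,.08],M);print('down',(M.T@[0,0,-80]).round(2))
E
```

```text
turn [ 2.000e-04  6.983e-01 -5.300e-03] 40.0 deg; shift after turn [-105.3  -59.   174.3] before [ 31.1 -58.8 201.3]
down [-51.42  -0.    61.28]
```

play_rows([
  [0,0.0998,0,0,0,0,0.6],
  [0,0.0998,0,0,0,0,0.6],
  [0,0.0998,0,0,0,0,0.6],
  [0,0.0998,0,0,0,0,0.6],
  [0,0.0998,0,0,0,0,0.6],
  [0,0.0998,0,0,0,0,0.6],
  [0,0.0998,-0.005,0,0,0,0.6],
  [0,0,0,-15,-8.4,24.9,0.6],
  [0,0,0,-15,-8.4,24.9,0.6],
  [0,0,0,-15,-8.4,24.9,0.6],
  [0,0,0,-15,-8.4,24.9,0.6],
  [0,0,0,-15,-8.4,24.9,0.6],
  [0,0,0,-15,-8.4,24.9,0.6],
  [0,0,0,-15,-8.4,24.9,0.6],
  [0,0,0,0,0,0,0.6],
  [0,0,0,0,0,0,0.6],
])

```text
time_s: 10.9
tcp_pos: [0.4678, -0.1901, 0.0874]
ee_rot: [-2.371, -1.257, -0.866]
ft_force: [0.1, -0.2, 1.3]
gripper_width: 0.0514
finger_force: 0.0
```

```bash
python3 - <<'E'
from h import *
M=tilt(XT,40);p=OT+.047*XT+[0,0,.0065]
go(p,M)
c=cam('wrist');im=vision.get_image('wrist');cv2.imwrite('pics/w4.png',im[:,:,::-1])
E
```

```text
turn [-0.0001 -0.0016  0.0009] 0.1 deg; shift after turn [-53.   -0.6  61.1] before [-53.1  -0.6  61. ]
```

View pics/w4.png

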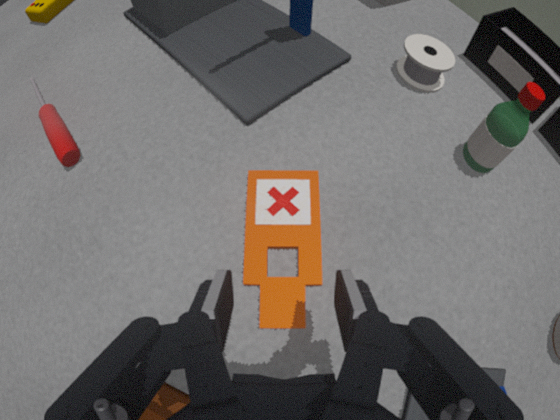

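The tag is centred between the fingers, with the tab at (283,305), and it is square to the tool. I'll lower and grip.

play_rows([
  [0,0,0,-13,-0.3,15,0.6],
  [0,0,0,-13,-0.3,15,0.6],
  [0,0,0,-13,0,15,0.6],
  [0,0,0,-8,0,9,0.6],
  [0,0,0,-6,0,7,0.6],
  [0,0,0,0,0,0,0.6],
  [0,0,0,0,0,0,0],
  [0,0,0,0,0,0,0],
  [0,0,0,0,0,0,0],
  [0,0,0,0,0,0,0],
  [0,0,0,0,0,0,0],
  [0,0,0,0,0,0,0],
  [0,0,0,0,0,0,0],
], force=80)

```text
time_s: 12.03
tcp_pos: [0.4673, -0.1924, 0.0082]
ee_rot: [-2.374, -1.26, -0.868]
ft_force: [-3.1, -3.6, 10.3]
gripper_width: 0.0292
finger_force: 78.2
```

play_rows([
  [0,0,0,6,0,-8,0],
  [0,0,0,13,0,-15,0],
  [0,0,0,13,0,-15,0],
  [0,0,0,13,0,-15,0],
  [0,0,0,13,0,-15,0],
  [0,0,0,13,0,-15,0],
  [0,0,0,13,0,-15,0],
  [0,0,0,0,0,0,0],
  [0,0,0,0,0,0,0],
])

```text
time_s: 12.78
tcp_pos: [0.4675, -0.1908, 0.1373]
ee_rot: [-2.374, -1.261, -0.868]
ft_force: [-0.8, -0.1, -1.7]
gripper_width: 0.0289
finger_force: 79.1
```

```bash
python3 - <<'E'
from h import *
im=vision.get_image('wrist')[150:400,100:480]
im2=vision.get_image('side')[200:340,180:360]
im=cv2.resize(im,(760,500))[:, :]; im2=cv2.resize(im2,(514,400))
cv2.imwrite('pics/w5.png',np.hstack([cv2.resize(im,(400,264)),cv2.resize(im2,(340,264))])[:,:,::-1])
E
```

```text
(no output)
```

View pics/w5.png

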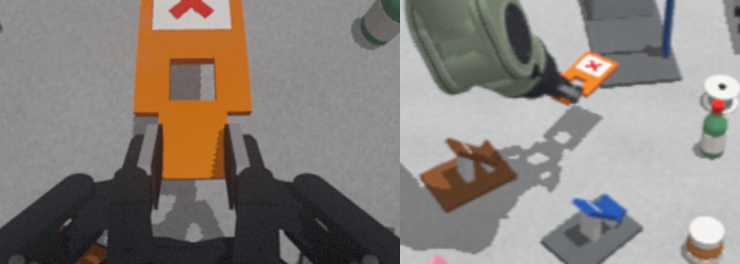

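```bash
python3 - <<'E'
from h import *
s=robot.observe();Mt=R.from_rotvec(s['ee_rot']).as_matrix();c=cam('wrist');im=vision.get_image('wrist')
# tag frame in world for held tag with pitch deviation e
for e in(0,4,-4):
    t=np.radians(40+e)
    # tool axes in tag frame
    A=np.c_[[-np.cos(t),0,np.sin(t)],[0,-1 if False else 1,0],[-np.sin(t),0,-np.cos(t)]];A[:,1]=np.cross(A[:,2],A[:,0])
    W=Mt@A.T; o=s['tcp_pos']-W@[.0479,0,.0082]
    pts=np.array([[-.065,-.03,.008],[-.065,.03,.008],[.032,-.03,.008],[.032,.03,.008],[.002,-.012,.008],[.002,.012,.008]])
    print(e,proj(c,o+pts@W.T).round(0).tolist())
h=cv2.cvtColor(im,cv2.COLOR_RGB2HSV);m=cv2.inRange(h,(5,200,80),(17,255,255));m[:60]=0;m[330:]=0;m[:,:200]=0;m[:,370:]=0
b=max(cv2.findContours(m,0,1)[0],key=cv2.contourArea)
print(cv2.approxPolyDP(b,5,True)[:,0].tolist())
tx=(XR+Z)/2**.5;tz=(Z-XR)/2**.5
p=OR+.010*XR+.080*Z+.003*tx+.0015*tz+.0479*tx+.0082*tz
go(p+[0,0,.07],tilt(XR,-5));print((tilt(XR,-5).T@[0,0,-70]).round(1))
print(p)
E
```

```text
0 [[237.0, 105.0], [330.0, 105.0], [226.0, 251.0], [341.0, 251.0], [262.0, 198.0], [305.0, 198.0]]
4 [[239.0, 113.0], [328.0, 113.0], [226.0, 252.0], [341.0, 252.0], [262.0, 201.0], [305.0, 201.0]]
-4 [[236.0, 97.0], [331.0, 97.0], [226.0, 251.0], [341.0, 251.0], [261.0, 196.0], [306.0, 196.0]]
[[244, 118], [237, 123], [239, 154], [244, 123], [258, 124], [260, 118], [266, 124], [317, 126], [321, 177], [239, 177], [242, 184], [236, 190], [232, 182], [232, 193], [241, 200], [242, 192], [243, 202], [245, 197], [252, 205], [243, 204], [250, 210], [238, 209], [243, 212], [234, 212], [235, 218], [230, 213], [228, 255], [250, 256], [255, 268], [255, 319], [313, 317], [314, 259], [337, 254], [324, 119]]
turn [-0.0676 -0.7826  0.2227] 46.8 deg; shift after turn [-132.4  155.5  -46.1] before [ -85.5  122.9 -146.4]
[ 6.1  0.  69.7]
[ 0.4787871  -0.39158844  0.12285067]
```

```bash
python3 - <<'E'
from h import *
tx=(XR+Z)/2**.5;tz=(Z-XR)/2**.5
p=OR+.010*XR+.080*Z+.003*tx+.0015*tz+.046*tx+.0082*tz
print(p);go(p+[0,0,.08],tilt(XR,0))
s=robot.observe();R0=R.from_rotvec(s['ee_rot']);rv=(R0.inv()*R.from_matrix(tilt(XR,0))).as_rotvec();print(rv/8)
E
```

```text
[ 0.47977286 -0.39067561  0.12150717]
turn [-0.0768 -0.6957  0.2184] 42.0 deg; shift after turn [-126.6  155.5  -66.1] before [ -78.9  123.2 -152.2]
[-0.00959798 -0.08696285  0.02729559]
```

play_rows([
  [-0.0096,-0.087,0.0273,0,0,0,0],
  [-0.0096,-0.087,0.0273,0,0,0,0],
  [-0.0096,-0.087,0.0273,0,0,0,0],
  [-0.0096,-0.087,0.0273,0,0,0,0],
  [-0.0096,-0.087,0.0273,0,0,0,0],
  [-0.0096,-0.087,0.0273,0,0,0,0],
  [-0.0096,-0.087,0.0273,0,0,0,0],
  [-0.0096,-0.087,0.0273,0,0,0,0],
  [0,0,0,0,0,-33,0],
  [0,0,0,0,0,-33,0],
  [0,0,0,-18.1,22.2,0,0],
  [0,0,0,-18.1,22.2,0,0],
  [0,0,0,-18.1,22.2,0,0],
  [0,0,0,-18.1,22.2,0,0],
  [0,0,0,-18.1,22.2,0,0],
  [0,0,0,-18.1,22.2,0,0],
  [0,0,0,-18.1,22.2,0,0],
  [0,0,0,0,0,0,0],
  [0,0,0,0,0,0,0],
])

```text
time_s: 14.52
tcp_pos: [0.4788, -0.3918, 0.2005]
ee_rot: [-2.925, -1.143, 0.002]
ft_force: [-0.0, 0.3, -1.1]
gripper_width: 0.0288
finger_force: 79.7
```

```bash
python3 - <<'E'
from h import *
tx=(XR+Z)/2**.5;tz=(Z-XR)/2**.5
p=OR+.010*XR+.080*Z+.003*tx+.0015*tz+.046*tx+.0082*tz
go(p,tilt(XR,0))
c=cam('wrist');im=vision.get_image('wrist');cv2.imwrite('pics/w6.png',im[:,:,::-1])
# predicted pixels: shoulder/label-end corners now
s=robot.observe();Mt=R.from_rotvec(s['ee_rot']).as_matrix();t=np.radians(45)
A=np.c_[[-np.cos(t),0,np.sin(t)],[0,0,0],[-np.sin(t),0,-np.cos(t)]];A[:,1]=np.cross(A[:,2],A[:,0]);W=Mt@A.T;o=s['tcp_pos']-W@[.046,0,.0082]
print(proj(c,o+np.array([[-.065,-.03,.008],[-.065,.03,.008],[.032,-.03,.008],[.032,.03,.008]])@W.T).round(0).tolist())
h=cv2.cvtColor(im,cv2.COLOR_RGB2HSV);m=cv2.inRange(h,(5,200,80),(17,255,255));m[330:]=0;m[:,:200]=0;m[:,370:]=0
b=max(cv2.findContours(m,0,1)[0],key=cv2.contourArea);print(b.min((0,1)),b.max((0,1)))
a=cam('side');ims=vision.get_image('side')
cv2.imwrite('pics/s6.png',cv2.resize(ims[220:350,190:360],None,fx=4,fy=4)[:,:,::-1])
E
```

```text
turn [-0.0012  0.0008 -0.002 ] 0.1 deg; shift after turn [ 1.4 -0.2 79. ] before [ 1.5 -0.1 79. ]
[[238.0, 116.0], [327.0, 116.0], [225.0, 255.0], [340.0, 255.0]]
[228 115] [337 318]
```

View pics/w6.png

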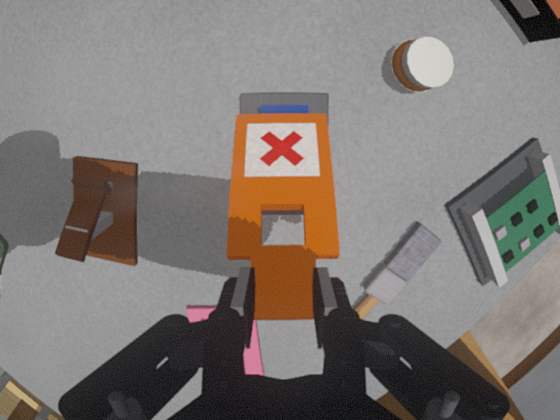

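The tag is held at 45° and matches the prediction. It is square to and centred over the rest plate, whose far edge is at row 93. I'll lower it.

play_rows([
  [0,0,0,1.4,0,20,0],
  [0,0,0,0,0,20,0],
  [0,0,0,0,0,15,0],
  [0,0,0,0,0,10,0],
  [0,0,0,0,0,6,0],
  [0,0,0,0,0,4,0],
  [0,0,0,0,0,0,0],
  [0,0,0,0,0,0,0],
])

```text
time_s: 15.28
tcp_pos: [0.481, -0.3899, 0.1273]
ee_rot: [2.924, 1.146, 0.001]
ft_force: [-0.8, -0.5, -1.2]
gripper_width: 0.0288
finger_force: 79.8
```

play_rows([
  [0,0,0,0,0,3,0],
  [0,0,0,0,0,2,0],
  [0,0,0,0,0,0,0],
  [0,0,0,0,0,0,0],
])

```text
time_s: 15.62
tcp_pos: [0.4804, -0.3905, 0.1221]
ee_rot: [2.924, 1.145, -0.001]
ft_force: [-4.3, -2.6, 4.4]
gripper_width: 0.0286
finger_force: 80.2
```

play_rows([
  [0,0,0,0,0,0,0.5],
  [0,0,0,0,0,0,0.6],
  [0,0,0,0,0,0,0.7],
  [0,0,0,0,0,0,0.7],
  [0,0,0,0,0,0,0.7],
  [0,0,0,0,0,0,0.7],
  [0,0,0,0,0,-15,0.7],
  [0,0,0,0,0,-25,0.7],
  [0,0,0,0,0,-30,0.7],
  [0,0,0,0,0,-20,0.7],
  [0,0,0,0,0,0,0.7],
  [0,0,0,0,0,0,0.7],
])

```text
time_s: 16.62
tcp_pos: [0.481, -0.3899, 0.2124]
ee_rot: [2.923, 1.146, 0.002]
ft_force: [0.1, 0.2, -1.2]
gripper_width: 0.0596
finger_force: 0.0
```

```bash
python3 - <<'E'
from h import *
c=cam('wrist');im=vision.get_image('wrist')
s=robot.observe();print(s['tcp_pos'],s['ee_rot'])
tx=(XR+Z)/2**.5;tz=(Z-XR)/2**.5;ty=np.cross(tz,tx);o=OR+.01*XR+.08*Z
pts=np.array([[-.065,-.03,.008],[-.065,.03,.008],[.032,-.03,.008],[.032,.03,.008],[.065,.017,.008],[.065,-.017,.008]])
print(proj(c,o+pts@np.c_[tx,ty,tz].T).round(0).tolist())
h=cv2.cvtColor(im,cv2.COLOR_RGB2HSV);m=cv2.inRange(h,(5,200,80),(17,255,255));m[:,:200]=0;m[:,370:]=0
b=max(cv2.findContours(m,0,1)[0],key=cv2.contourArea);print(cv2.approxPolyDP(b,4,True)[:,0].tolist())
cv2.imwrite('pics/w7.png',im[:,:,::-1])
im=vision.get_image('side');cv2.imwrite('pics/s7.png',im[:,:,::-1])
m=cv2.inRange(cv2.cvtColor(im,cv2.COLOR_RGB2HSV),(5,200,80),(17,255,255));m[:240]=0;m[340:]=0;m[:,:200]=0;m[:,340:]=0
b=max(cv2.findContours(m,0,1)[0],key=cv2.contourArea);print(cv2.approxPolyDP(b,2,True)[:,0].tolist())
print(proj(cam('side'),o+pts@np.c_[tx,ty,tz].T).round(0).tolist())
E
```

```text
[ 0.4807835  -0.38960973  0.21142165] [2.92478881e+00 1.14624416e+00 4.07552163e-04]
[[251.0, 115.0], [314.0, 115.0], [245.0, 205.0], [321.0, 205.0], [306.0, 244.0], [260.0, 244.0]]
[[310, 115], [309, 120], [306, 115], [278, 117], [308, 121], [306, 160], [255, 160], [255, 123], [250, 129], [248, 159], [257, 161], [248, 167], [246, 194], [250, 202], [252, 196], [281, 212], [276, 216], [285, 217], [280, 219], [297, 219], [304, 209], [317, 209]]
[[264, 303], [271, 310], [275, 309], [281, 313], [298, 312], [287, 311], [277, 301]]
[[285.0, 303.0], [300.0, 315.0], [268.0, 299.0], [283.0, 312.0], [274.0, 308.0], [265.0, 301.0]]
```

```bash
python3 - <<'E'
from h import *
tx=(XR+Z)/2**.5;tz=(Z-XR)/2**.5;o=OR+.01*XR+.08*Z
go(o+.107*tx+.004*tz,tilt(XR,45))
E
```

```text
turn [-5.000e-04  7.855e-01 -2.000e-04] 45.0 deg; shift after turn [-70.    0.3   4.2] before [-46.5   0.3  52.5]
```

play_rows([
  [0,0.0982,0,0,0,0,0.7],
  [0,0.0982,0,0,0,0,0.7],
  [0,0.0982,0,0,0,0,0.7],
  [0,0.0982,0,0,0,0,0.7],
  [0,0.0982,0,0,0,0,0.7],
  [0,0.0982,0,0,0,0,0.7],
  [0,0.0982,0,0,0,0,0.7],
  [0,0.0982,0,0,0,0,0.7],
  [0,0,0,-23.3,0,1.4,0.7],
  [0,0,0,-23.3,0,1.4,0.7],
  [0,0,0,-23.3,0,1.4,0.7],
  [0,0,0,0,0,0,0.7],
  [0,0,0,0,0,0,0.7],
])

```text
time_s: 17.8
tcp_pos: [0.4461, -0.4214, 0.1579]
ee_rot: [-2.486, -0.971, -1.029]
ft_force: [0.6, -0.0, 0.3]
gripper_width: 0.0593
finger_force: 0.0
```

```bash
python3 - <<'E'
from h import *
tx=(XR+Z)/2**.5;tz=(Z-XR)/2**.5;ty=np.cross(tz,tx);o=OR+.01*XR+.08*Z
go(o+.037*tx+.004*tz,tilt(XR,45))
c=cam('wrist');im=vision.get_image('wrist');cv2.imwrite('pics/w8.png',im[:,:,::-1])
h=cv2.cvtColor(im,cv2.COLOR_RGB2HSV);m=cv2.inRange(h,(5,200,80),(17,255,255));m[:,:200]=0;m[:,370:]=0
b=max(cv2.findContours(m,0,1)[0],key=cv2.contourArea);print(b.min((0,1)),b.max((0,1)))
for r in range(*(b.min((0,1))[1],b.max((0,1))[1]),8):
    k=np.where(m[r])[0]; print(r,k.min() if len(k) else 0,k.max() if len(k) else 0,end='; ')
pts=np.array([[-.065,-.03,.008],[-.065,.03,.008],[.032,-.03,.008],[.032,.03,.008],[.065,.017,.008],[.065,-.017,.008]])
print(proj(c,o+pts@np.c_[tx,ty,tz].T).round(0).tolist())
E
```

```text
turn [-0.0004 -0.0005 -0.0025] 0.1 deg; shift after turn [ 0.8  0.3 70. ] before [ 0.7  0.4 70. ]
[242 190] [323 263]
190 256 313; 198 255 313; 206 263 317; 214 254 319; 222 244 321; 230 243 322; 238 255 307; 246 257 307; 254 257 308; 262 257 307; [[254.0, 188.0], [314.0, 188.0], [242.0, 222.0], [326.0, 222.0], [312.0, 240.0], [256.0, 240.0]]
```

View pics/w8.png

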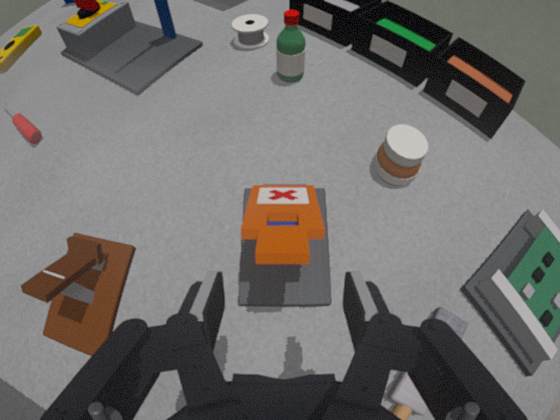

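The tab end is at (282,250), centred between the fingers. I'll advance along the tool axis and grip.

play_rows([
  [0,0,0,0,0.3,20,0.7],
  [0,0,0,0,0,20,0.7],
  [0,0,0,0,0,15,0.7],
  [0,0,0,0,0,10,0.7],
  [0,0,0,0,0,5,0.7],
  [0,0,0,0,0,0,0.7],
  [0,0,0,0,0,0,0],
  [0,0,0,0,0,0,0],
  [0,0,0,0,0,0,0],
  [0,0,0,0,0,0,0],
  [0,0,0,0,0,0,0],
  [0,0,0,0,0,0,0],
], force=80)

```text
time_s: 18.85
tcp_pos: [0.483, -0.3889, 0.1104]
ee_rot: [-2.488, -0.974, -1.031]
ft_force: [-4.8, -3.4, 7.6]
gripper_width: 0.0323
finger_force: 79.1
```

```bash
python3 - <<'E'
from h import *
s=robot.observe();Mt=R.from_rotvec(s['ee_rot']).as_matrix();c=cam('wrist');im=vision.get_image('wrist')
tx=(XR+Z)/2**.5;tz=(Z-XR)/2**.5;o=OR+.01*XR+.08*Z;d=s['tcp_pos']-o;print('TCP in tag (assumed)',d@tx,d@tz)
A=np.array([[0,0,-1],[0,1,0],[1,0,0]]).T*1.0
W=np.c_[-Mt[:,2],np.cross(Mt[:,0],-Mt[:,2]),Mt[:,0]]
for x,z in((.037,.004),(.037,.008),(.033,.004)):
    oo=s['tcp_pos']-W@[x,0,z]
    print(x,z,proj(c,oo+np.array([[-.065,-.03,.008],[-.065,.03,.008],[.002,.012,.008],[.026,.012,.008],[.032,.03,.008],[.032,.03,0],[.065,.017,.008],[.065,.017,0]])@W.T).round(0).tolist())
m=cv2.inRange(cv2.cvtColor(im,cv2.COLOR_RGB2HSV),(5,200,60),(17,255,255));m[:,:200]=0;m[:,370:]=0
b=max(cv2.findContours(m,0,1)[0],key=cv2.contourArea);print(b.min((0,1)),b.max((0,1)))
for r in range(b.min((0,1))[1],b.max((0,1))[1]+1,5):
    k=np.where(m[r])[0]; print(r,k.min(),k.max(),m[r,282]>0,end='; ')
cv2.imwrite('pics/w9.png',im[:,:,::-1])
E
```

```text
TCP in tag (assumed) 0.03864529868969202 0.00436767829778202
0.037 0.004 [[245.0, 211.0], [321.0, 211.0], [304.0, 246.0], [306.0, 264.0], [341.0, 269.0], [340.0, 283.0], [324.0, 306.0], [322.0, 321.0]]
0.037 0.008 [[246.0, 216.0], [321.0, 216.0], [303.0, 252.0], [306.0, 271.0], [341.0, 276.0], [340.0, 289.0], [323.0, 314.0], [322.0, 328.0]]
0.033 0.004 [[245.0, 212.0], [322.0, 212.0], [304.0, 249.0], [307.0, 268.0], [343.0, 273.0], [341.0, 286.0], [325.0, 312.0], [323.0, 327.0]]
[228 208] [337 334]
208 255 317 True; 213 250 318 False; 218 247 321 False; 223 241 323 False; 228 239 325 False; 233 239 326 False; 238 238 327 True; 243 236 329 True; 248 235 330 True; 253 234 332 True; 258 232 333 True; 263 231 334 False; 268 230 335 False; 273 229 337 False; 278 252 315 True; 283 252 314 True; 288 251 313 True; 293 251 316 True; 298 250 315 True; 303 248 317 True; 308 249 318 True; 313 248 318 True; 318 247 318 True; 323 247 319 True; 328 248 319 True; 333 248 316 True;
```

```bash
cat > fit.py <<'E'
from h import *
from scipy.optimize import least_squares
def fit():
    s=robot.observe();Mt=R.from_rotvec(s['ee_rot']).as_matrix();c=cam('wrist');im=vision.get_image('wrist')
    m=cv2.inRange(cv2.cvtColor(im,cv2.COLOR_RGB2HSV),(5,200,60),(17,255,255))
    m[:,:200]=0;m[:,370:]=0;m[345:]=0
    n,l,st,_=cv2.connectedComponentsWithStats(m);m=(l==1+np.argmax(st[1:,4]))
    ys=np.where(m.any(1))[0];w=np.array([np.ptp(np.where(r)[0]) if r.any() else 0 for r in m])
    col=m[:,276:289].mean(1)>.5
    top,bot=ys[0],ys[-1]; sh=[y for y in ys if w[y]>90][-1]
    g=[y for y in range(top+45,sh+8) if not col[y]]
    obs=np.array([top,g[0],g[-1]+1,sh,bot+1.]);print('rows',obs)
    P=np.array([[-.065,0,.008],[.002,0,0],[.026,0,.008],[.032,0,0],[.065,0,0]])
    def W(e): t=Mt@R.from_rotvec([0,e,0]).as_matrix(); return np.c_[-t[:,2],np.cross(t[:,0],-t[:,2]),t[:,0]]
    f=lambda v:proj(c,s['tcp_pos']+(P-[v[0],0,v[1]])@W(v[2]).T)[:,1]-obs
    r=least_squares(f,[.037,.004,0],x_scale=[.001,.001,.01]);v=r.x
    eye=W(v[2])@(np.array([.014,0,.004])-[v[0],0,v[1]])
    print('fit',v.round(4),r.fun.round(1),'eye in tool',(Mt.T@eye*1e3).round(1),'tag x',W(v[2])[:,0].round(3));return v
fit()
E
python3 fit.py
```

```text
rows [210. 260. 274. 276. 335.]
fit [0.0312 0.0034 0.0362] [-1.8 -0.4 -5.5 12.  -4.2] eye in tool [ 1.2 -0.  17.1] tag x [-0.538 -0.496  0.681]
```

play_rows([
  [0,0,0,6,0,-6,0],
  [0,0,0,14,0,-14,0],
  [0,0,0,20,0,-20,0],
  [0,0,0,20,0,-20,0],
  [0,0,0,20,0,-20,0],
  [0,0,0,20,0,-20,0],
  [0,0,0,14,0,-14,0],
  [0,0,0,0,0,0,0],
  [0,0,0,0,0,0,0],
])

```text
time_s: 19.7
tcp_pos: [0.4831, -0.388, 0.2721]
ee_rot: [-2.487, -0.976, -1.031]
ft_force: [-0.1, -0.1, -0.9]
gripper_width: 0.0323
finger_force: 79.4
```

```bash
sed -i 's/\[.032,0,0\],/[.032,0,.008],/' fit.py; python3 fit.py; python3 - <<'E'
from h import *
S=az(np.degrees(.145))
go([.4,-.1,.30],tilt(-S,0))
go([.4,-.1,.30],tilt(-S,0))
s=robot.observe();rv=(R.from_rotvec(s['ee_rot']).inv()*R.from_matrix(tilt(-S,0))).as_rotvec();print(rv/9,s['q'].round(2))
E
```

```text
turn [-0.2358 -0.761   0.5705] 56.1 deg; shift after turn [ -40.5 -296.8  -28.9] before [ 115.8 -267.6   74.6]
turn [-0.2358 -0.761   0.5705] 56.1 deg; shift after turn [ -40.5 -296.8  -28.9] before [ 115.8 -267.6   74.6]
[-0.02620292 -0.08456063  0.06338909] [ 0.92  0.85  0.12  1.35 -0.9   1.29  0.61]Traceback (most recent call last):
  File "fit.py", line 19, in <module>
    fit()
    ~~~^^
  File "fit.py", line 12, in fit
    obs=np.array([top,g[0],g[-1]+1,sh,bot+1.]);print('rows',obs)
                      ~^^^
IndexError: list index out of range
```

play_rows([
  [-0.0262,-0.0846,0.0634,0,0,0,0],
  [-0.0262,-0.0846,0.0634,0,0,0,0],
  [-0.0262,-0.0846,0.0634,0,0,0,0],
  [-0.0262,-0.0846,0.0634,0,0,0,0],
  [-0.0262,-0.0846,0.0634,0,0,0,0],
  [-0.0262,-0.0846,0.0634,0,0,0,0],
  [-0.0262,-0.0846,0.0634,0,0,0,0],
  [-0.0262,-0.0846,0.0634,0,0,0,0],
  [-0.0262,-0.0846,0.0634,0,0,0,0],
  [0,0,0,0,0,0,0],
  [0,0,0,0,0,0,0],
  [0,0,0,0,0,0,0],
])

```text
time_s: 20.75
tcp_pos: [0.4826, -0.3881, 0.2704]
ee_rot: [-3.132, -0.228, 0.0]
ft_force: [-0.4, -1.0, -1.0]
gripper_width: 0.0323
finger_force: 79.6
```

```bash
python3 - <<'E'
from h import *
s=robot.observe();print(s['tcp_pos'],s['ee_rot'],s['q'].round(2))
im=vision.get_image('wrist');cv2.imwrite('pics/w10.png',im[:,:,::-1])
h=cv2.cvtColor(im,cv2.COLOR_RGB2HSV)
m=cv2.inRange(h,(5,200,60),(17,255,255));m[:,:200]=0;m[:,370:]=0
for r in range(195,350,4):
    k=np.where(m[r])[0]; print(r,(k.min(),k.max()) if len(k) else None,'|',''.join('#' if m[r,cc] else '.' for cc in range(222,344,4)),h[r,282].tolist())
E
```

```text
[ 0.48256546 -0.38813581  0.27035953] [-3.13201195e+00 -2.28100138e-01  1.75129597e-05] [ 0.35  0.83  0.68  1.25 -0.51  1.24 -0.39]
195 None | ............................... [113, 28, 74]
199 None | ............................... [150, 11, 72]
203 None | ............................... [130, 30, 77]
207 None | ............................... [9, 164, 135]
211 None | ............................... [4, 24, 150]
215 None | ............................... [15, 14, 148]
219 None | ............................... [179, 172, 138]
223 (np.int64(245), np.int64(245)) | ............................... [1, 178, 113]
227 (np.int64(246), np.int64(246)) | ......#........................ [16, 22, 128]
231 (np.int64(241), np.int64(317)) | ............................... [13, 14, 126]
235 (np.int64(241), np.int64(326)) | .....##...................#.... [7, 62, 135]
239 (np.int64(237), np.int64(327)) | ....#####.......#...#.......... [12, 186, 118]
243 (np.int64(243), np.int64(311)) | ........#.....##.#.#........... [13, 207, 118]
247 (np.int64(237), np.int64(326)) | .....###.###.###..........#.... 
[... 1299 characters left out ...]
(318)) | ........#######..#.#.#..#...... [11, 182, 118]
315 (np.int64(249), np.int64(318)) | ........#..###..#.##..#.#...... [11, 193, 116]
319 (np.int64(247), np.int64(318)) | .......#..###.#....#....#...... [11, 192, 117]
323 (np.int64(247), np.int64(319)) | .......#######...######.#...... [11, 195, 149]
327 (np.int64(248), np.int64(319)) | .......########.###.###.#...... [13, 193, 153]
331 (np.int64(248), np.int64(318)) | .......###.##.##.####.#.#...... [13, 212, 149]
335 None | ............................... [160, 5, 158]
339 None | ............................... [0, 0, 160]
343 None | ............................... [90, 2, 162]
347 None | ............................... [150, 2, 165]
```

```bash
cat > fit.py <<'E'
from h import *
from scipy.optimize import least_squares
s=robot.observe();Mt=R.from_rotvec(s['ee_rot']).as_matrix();c=cam('wrist')
P=np.array([[-.065,0,.008],[.002,0,.008],[.002,0,0],[.026,0,.008],[.032,0,.008],[.065,0,.008],[.065,0,0]])
obs=np.array([206,249.5,261,273,277,321,334.])
def W(e): t=Mt@R.from_rotvec([0,e,0]).as_matrix(); return np.c_[-t[:,2],np.cross(t[:,0],-t[:,2]),t[:,0]]
f=lambda v:proj(c,s['tcp_pos']+(P-[v[0],0,v[1]])@W(v[2]).T)[:,1]-obs
v=least_squares(f,[.037,.004,0],x_scale=[.001,.001,.01]).x
w=W(v[2]);eye=w@(np.array([.014,0,.004])-[v[0],0,v[1]])
print(v.round(4),f(v).round(1),'eye in tool',(Mt.T@eye*1e3).round(1),'tag x',w[:,0].round(3))
for a in(.026,.065):print(proj(c,s['tcp_pos']+w@(np.array([a,0,.008])-[v[0],0,v[1]])))
S=az(np.degrees(.145));tip=np.array([.5663,.038,.179]);M=tilt(-S,0)
for q in(-.045,):go(tip+q*S-eye,M)
E
python3 fit.py
```

```text
[0.0383 0.0094 0.094 ] [ 0.3 -0.1 -0.4 -1.2  1.3  0.2 -0.2] eye in tool [-3.1 -0.  24.7] tag x [-0.093 -0.015  0.996]
[[283.47543989 271.82987075]]
[[283.57578554 321.20699396]]
turn [-0.0009 -0.0005 -0.0006] 0.1 deg; shift after turn [ 102.8 -409.9   67. ] before [ 102.5 -409.9   67.4]
```

play_rows([
  [0,-0.1,0,0,0,0,0],
  [0,0,0,0,-30,0,0],
  [0,0,0,5,-34,0,0],
  [0,0,0,8,-34,0,0],
  [0,0,0,8,-34,0,0],
  [0,0,0,8,-34,0,0],
  [0,0,0,8,-34,0,0],
  [0,0,0,8,-34,0,0],
  [0,0,0,8,-34,0,0],
  [0,0,0,8,-34,0,0],
  [0,0,0,8,-34,0,0],
  [0,0,0,8,-34,0,0],
  [0,0,0,8,-34,0,0],
  [0,0,0,5,0,0,0],
  [0,0,0,0,0,0,0],
  [0,0,0,0,0,0,0],
  [0,0,0,0,0,0,0],
])

```text
time_s: 22.22
tcp_pos: [0.5132, 0.0232, 0.2622]
ee_rot: [3.123, 0.223, -0.156]
ft_force: [0.2, -0.9, -1.8]
gripper_width: 0.032
finger_force: 79.9
```

```bash
cat > hang.py <<'E'
from h import *
import sys
s=robot.observe();Mt=R.from_rotvec(s['ee_rot']).as_matrix()
eye=s['tcp_pos']+Mt@[-.0031,0,.0247];S=az(np.degrees(.145));Y=np.cross(Z,S)
tip=np.array([.5663,.038,.179]);d=eye-tip;print('eye',eye.round(4),'rel tip S,Y,Z mm',(np.array([d@S,d@Y,d[2]])*1e3).round(1),s['ft_force'].round(1))
E
python3 hang.py; python3 - <<'E'
from h import *
# peg in the wrist view: peek for the tip near the predicted pixel, plus scene/side crops as numbers
c=cam('wrist');im=vision.get_image('wrist');S=az(np.degrees(.145))
cv2.imwrite('pics/w11.png',im[:,:,::-1])
a=np.array([.5663,.038,.179]);print(proj(c,[a,a+.0835*S-[0,0,.0178]]).round(1))
u,v=proj(c,a)[0].round().astype(int)
g=cv2.cvtColor(im,cv2.COLOR_RGB2GRAY)
for r in range(v-24,v+16,3):print(r,g[r,u-26:u+28:3].tolist())
E
```

```text
eye [0.5077 0.0224 0.238 ] rel tip S,Y,Z mm [-60.3  -7.   59. ] [ 0.2 -0.9 -1.8]
[[272.7 140.6]
 [272.6  20.6]]
117 [110, 109, 109, 114, 111, 111, 91, 88, 160, 183, 166, 115, 107, 113, 108, 111, 107, 110]
120 [109, 109, 109, 113, 106, 104, 103, 88, 162, 186, 168, 116, 108, 112, 107, 110, 110, 107]
123 [111, 111, 111, 110, 112, 107, 103, 89, 161, 185, 168, 112, 111, 110, 108, 112, 108, 111]
126 [103, 110, 110, 106, 106, 107, 85, 93, 162, 190, 166, 109, 106, 105, 108, 108, 107, 109]
129 [107, 107, 110, 107, 104, 107, 84, 92, 164, 189, 168, 108, 104, 106, 103, 107, 105, 104]
132 [102, 108, 105, 105, 103, 109, 85, 92, 162, 188, 167, 113, 105, 107, 106, 112, 105, 108]
135 [107, 105, 107, 105, 108, 107, 108, 96, 164, 188, 167, 106, 108, 104, 106, 105, 106, 102]
138 [108, 105, 105, 102, 104, 105, 87, 92, 164, 188, 167, 107, 104, 99, 105, 105, 107, 106]
141 [107, 104, 108, 105, 108, 105, 110, 108, 165, 190, 167, 107, 108, 105, 107, 100, 106, 108]
144 [109, 103, 109, 112, 109, 108, 111, 106, 163, 180, 163, 109, 109, 110, 109, 106, 103, 107]
147 [104, 107, 107, 106, 106, 109, 109, 107, 139, 154, 137, 109, 108, 111, 115, 115, 109, 115]
150 [109, 140, 134, 143, 139, 138, 146, 145, 142, 153, 132, 131, 129, 129, 129, 129, 129, 114]
153 [116, 119, 161, 165, 165, 162, 161, 168, 164, 165, 168, 166, 165, 167, 167, 166, 169, 167]
156 [120, 120, 150, 165, 163, 164, 159, 166, 166, 167, 163, 164, 165, 165, 161, 167, 161, 164]
```

play_rows([
  [0,0,0,4,-1.2,11,0],
  [0,0,0,4,-1.2,12,0],
  [0,0,0,4,-1.2,12,0],
  [0,0,0,4,-1.2,12,0],
  [0,0,0,4.5,-1.3,10,0],
  [0,0,0,0,0,0,0],
  [0,0,0,0,0,0,0],
  [0,0,0,0,0,0,0],
])

```text
time_s: 22.93
tcp_pos: [0.5272, 0.0327, 0.2036]
ee_rot: [3.122, 0.226, -0.156]
ft_force: [0.7, -0.2, -1.3]
gripper_width: 0.0323
finger_force: 80.0
```

```bash
python3 hang.py; python3 - <<'E'
from h import *
im=vision.get_image('wrist');h=cv2.cvtColor(im,cv2.COLOR_RGB2HSV);c=cam('wrist')
a=np.array([.5663,.038,.179]);S=az(np.degrees(.145));print(proj(c,[a,a+.04*S-[0,0,.0085]]).round(1))
g=cv2.cvtColor(im,cv2.COLOR_RGB2GRAY)
for r in list(range(100,290,8)):print(r,g[r,252:316:4].tolist())
# side view: tag orange and peg rows
c=cam('side');im=vision.get_image('side');m=cv2.inRange(cv2.cvtColor(im,cv2.COLOR_RGB2HSV),(3,180,60),(18,255,255));m[:150]=0;m[270:]=0;m[:,:250]=0;m[:,340:]=0
b=max(cv2.findContours(m,0,1)[0],key=cv2.contourArea);print(b.min((0,1)),b.max((0,1)),proj(c,a).round(1))
s=robot.observe();M=R.from_rotvec(s['ee_rot']).as_matrix();w=np.c_[-M[:,2],-M[:,1],M[:,0]];e=s['tcp_pos']+M@[-.0031,0,.0247]
print(proj(c,[e,e-.079*Z,e+.018*Z,e+.051*Z]).round(1))
E
```

```text
eye [0.5217 0.0319 0.1793] rel tip S,Y,Z mm [-45.    0.4   0.3] [ 0.7 -0.2 -1.3]
[[284.2 192.4]
 [284.1 112.7]]
100 [109, 117, 109, 111, 113, 80, 77, 130, 168, 183, 165, 111, 112, 110, 112, 115]
108 [109, 110, 111, 112, 113, 80, 78, 132, 169, 188, 164, 108, 111, 111, 111, 112]
116 [108, 113, 109, 114, 111, 78, 73, 137, 169, 187, 162, 108, 114, 109, 114, 113]
124 [111, 113, 112, 113, 112, 76, 79, 138, 167, 190, 160, 112, 109, 110, 111, 108]
132 [109, 110, 108, 109, 113, 78, 76, 140, 173, 185, 159, 107, 111, 110, 110, 111]
140 [110, 110, 104, 111, 107, 78, 83, 144, 173, 185, 159, 112, 107, 111, 111, 109]
148 [108, 103, 103, 111, 109, 69, 75, 144, 172, 179, 154, 104, 106, 109, 109, 109]
156 [107, 111, 108, 110, 105, 71, 81, 146, 173, 183, 153, 113, 109, 107, 107, 106]
164 [88, 112, 108, 106, 110, 68, 89, 152, 173, 183, 155, 109, 109, 108, 108, 102]
172 [83, 75, 76, 77, 79, 80, 107, 151, 175, 184, 147, 110, 110, 111, 111, 111]
180 [117, 117, 116, 116, 118, 116, 117, 150, 175, 179, 145, 170, 169, 169, 171, 165]
188 [121, 122, 121, 116, 123, 120, 118, 156, 178, 179, 146, 122, 121, 155, 176
[... 342 characters left out ...]
8 [126, 129, 122, 115, 73, 61, 121, 128, 131, 120, 65, 77, 122, 129, 131, 129]
236 [107, 102, 107, 104, 102, 119, 117, 105, 101, 97, 99, 104, 105, 102, 102, 102]
244 [76, 76, 74, 76, 79, 77, 78, 76, 84, 76, 75, 81, 79, 79, 77, 83]
252 [80, 72, 78, 96, 100, 102, 102, 103, 104, 98, 104, 102, 103, 81, 81, 84]
260 [74, 79, 81, 107, 105, 105, 120, 116, 120, 124, 122, 123, 124, 77, 82, 79]
268 [80, 73, 81, 131, 164, 170, 168, 165, 172, 160, 169, 165, 162, 81, 75, 82]
276 [73, 77, 82, 68, 79, 70, 78, 75, 71, 77, 80, 81, 81, 78, 78, 79]
284 [72, 75, 77, 80, 79, 70, 80, 78, 77, 76, 74, 84, 75, 83, 82, 75]
[282 189] [286 214] [[297.5 191.5]]
[[283.9 192.5]
 [283.3 211.5]
 [284.  188. ]
 [284.3 179.6]]
```

play_rows([
  [0,0,0,10,1.5,-1,0],
  [0,0,0,12,0,-1.2,0],
  [0,0,0,12,0,-1.2,0],
  [0,0,0,10,0,-1,0],
  [0,0,0,8,0,-0.5,0],
  [0,0,0,0,0,0,0],
  [0,0,0,0,0,0,0],
])

```text
time_s: 23.62
tcp_pos: [0.5788, 0.0388, 0.2031]
ee_rot: [3.122, 0.226, -0.156]
ft_force: [-0.9, 0.7, -1.0]
gripper_width: 0.0325
finger_force: 80.0
```

```bash
python3 hang.py
```

```text
eye [0.5734 0.0379 0.1788] rel tip S,Y,Z mm [ 7.  -1.1 -0.2] [-0.9  0.7 -1. ]
```

No contact, so the peg tip is in the eye. I'll follow the peg down its slope.

play_rows([
  [0,0,0,7,0,0.7,0],
  [0,0,0,8,0,0.9,0],
  [0,0,0,8,0,0.9,0],
  [0,0,0,7,0,0.8,0],
  [0,0,0,4,0,0.5,0],
  [0,0,0,0,0,0,0],
  [0,0,0,0,0,0,0],
])

```text
time_s: 24.2
tcp_pos: [0.6118, 0.0436, 0.1959]
ee_rot: [3.122, 0.226, -0.157]
ft_force: [-0.4, -0.5, -0.7]
gripper_width: 0.0323
finger_force: 80.0
```

```bash
python3 hang.py; python3 - <<'E'
from h import *
im=vision.get_image('wrist');g=cv2.cvtColor(im,cv2.COLOR_RGB2GRAY)
for r in list(range(150,290,6)):print(r,g[r,252:316:4].tolist())
E
```

```text
eye [0.6063 0.0428 0.1716] rel tip S,Y,Z mm [40.2 -1.  -7.4] [-0.4 -0.5 -0.7]
150 [108, 108, 107, 69, 63, 67, 65, 60, 58, 64, 68, 63, 59, 74, 111, 106]
156 [109, 111, 81, 55, 63, 56, 67, 66, 65, 55, 63, 61, 63, 63, 106, 109]
162 [107, 99, 79, 60, 59, 58, 58, 62, 62, 59, 61, 57, 67, 62, 79, 109]
168 [83, 107, 100, 55, 59, 58, 60, 59, 56, 64, 57, 65, 58, 58, 58, 109]
174 [71, 77, 60, 61, 62, 59, 54, 62, 56, 59, 57, 58, 55, 61, 59, 104]
180 [73, 74, 56, 61, 57, 60, 52, 59, 62, 62, 63, 58, 59, 53, 68, 61]
186 [72, 68, 63, 59, 55, 59, 61, 57, 64, 53, 66, 64, 62, 56, 64, 54]
192 [71, 75, 94, 97, 100, 95, 97, 98, 91, 102, 97, 95, 96, 96, 97, 95]
198 [72, 75, 101, 98, 99, 98, 99, 97, 96, 99, 100, 99, 97, 103, 105, 97]
204 [74, 65, 77, 85, 76, 89, 85, 74, 83, 80, 87, 87, 74, 90, 89, 83]
210 [80, 98, 98, 97, 95, 97, 100, 119, 120, 172, 103, 108, 101, 106, 110, 87]
216 [115, 128, 126, 109, 58, 55, 82, 118, 122, 127, 80, 64, 117, 130, 132, 108]
222 [131, 130, 131, 127, 130, 93, 63, 119, 125, 121, 101, 132, 131, 127, 130, 131]
228 [128, 123, 125, 116, 71, 57, 119, 118, 125, 123, 76, 75, 123, 130, 131, 133]
234 [130, 129, 130, 128, 132, 133, 133, 118, 122, 119, 128, 136, 135, 131, 132, 136]
240 [81, 75, 75, 78, 76, 77, 80, 118, 124, 120, 84, 80, 84, 79, 80, 76]
246 [75, 76, 77, 83, 78, 74, 78, 121, 122, 121, 78, 82, 76, 80, 80, 79]
252 [75, 76, 75, 98, 96, 98, 97, 120, 124, 120, 102, 100, 105, 80, 79, 79]
258 [79, 72, 76, 92, 102, 100, 102, 121, 122, 121, 100, 101, 99, 80, 82, 85]
264 [74, 80, 78, 124, 119, 117, 125, 121, 130, 115, 162, 170, 169, 72, 77, 76]
270 [75, 72, 74, 120, 117, 142, 167, 126, 124, 120, 171, 170, 168, 85, 81, 80]
276 [75, 75, 77, 75, 71, 81, 72, 75, 86, 70, 81, 75, 79, 81, 80, 81]
282 [69, 80, 77, 72, 75, 72, 76, 79, 79, 74, 76, 78, 81, 79, 81, 83]
288 [78, 75, 76, 77, 78, 80, 81, 70, 78, 71, 76, 81, 80, 77, 74, 76]
```

The peg shows through the eye (columns 280–288, rows 210–272). I'll lower a little, release and retreat.

play_rows([
  [0,0,0,0.2,0,2,0],
  [0,0,0,0.2,0,2,0],
  [0,0,0,0.2,0,2,0],
  [0,0,0,0,0,0,0],
  [0,0,0,0,0,0,0.42],
  [0,0,0,0,0,0,0.46],
  [0,0,0,0,0,0,0.55],
  [0,0,0,0,0,0,0.7],
  [0,0,0,0,0,0,0.8],
  [0,0,0,0,0,0,0.8],
  [0,0,0,0,0,0,0.8],
  [0,0,0,-0.5,0,-5,0.8],
  [0,0,0,-1.5,0,-15,0.8],
  [0,0,0,-2.5,0,-25,0.8],
  [0,0,0,-3,0,-30,0.8],
  [0,0,0,-3,0,-30,0.8],
  [0,0,0,-1.5,0,-15,0.8],
  [0,0,0,0,0,0,0.8],
  [0,0,0,0,0,0,0.8],
])

```text
time_s: 25.83
tcp_pos: [0.6123, 0.0437, 0.3109]
ee_rot: [3.122, 0.227, -0.155]
ft_force: [-0.1, -1.0, 0.0]
gripper_width: 0.068
finger_force: 0.0
```

```bash
python3 - <<'E'
from h import *
s=robot.observe();print(s['tcp_pos'],s['ft_force'].round(1),s['time_s'])
tip=np.array([.5663,.038,.179]);S=az(np.degrees(.145));Y=np.cross(Z,S);mid=tip+.043*S-[0,0,.0091]
e=mid-.008*Z
for n in('side','scene','wrist'):
    c=cam(n);im=vision.get_image(n);h=cv2.cvtColor(im,cv2.COLOR_RGB2HSV)
    m=cv2.inRange(h,(3,180,60),(18,255,255))
    P=np.array([e+a*Z+b*Y for a,b in((-.079,-.03),(-.079,.03),(.051,-.017),(.051,.017))]);q=proj(c,P)
    lo=(q.min(0)-25).astype(int).clip(0);hi=(q.max(0)+25).astype(int);k=np.zeros_like(m);k[lo[1]:hi[1],lo[0]:hi[0]]=1
    y,x=np.where((m>0)&(k>0));print(n,q.round(0).tolist(),'seen x',x.min(),x.max(),'y',y.min(),y.max(),len(x))
    if n=='wrist':
        for b in blobs(im,(0,180,100),(4,255,255),200):print('red',cv2.minAreaRect(np.float32(plane(c,b,.116)[:,:2]*1000)))
E
```

```text
[0.61226846 0.04366932 0.31091329] [-0.1 -1.   0. ] 25.8333
side [[311.0, 219.0], [307.0, 208.0], [312.0, 185.0], [310.0, 179.0]] seen x 296 312 y 180 217 174
scene [[283.0, 254.0], [304.0, 257.0], [288.0, 219.0], [300.0, 220.0]] seen x 284 303 y 220 255 297
wrist [[309.0, 165.0], [256.0, 165.0], [304.0, 211.0], [260.0, 211.0]] seen x 250 317 y 170 212 1329
red ((440.12567138671875, 75.115966796875), (20.129039764404297, 65.28385925292969), 9.781983375549316)
```

play_rows([
  [0,0,0,0,0,0,0.8],
  [0,0,0,0,0,0,0.8],
  [0,0,0,0,0,0,0.8],
  [0,0,0,0,0,0,0.8],
  [0,0,0,0,0,0,0.8],
  [0,0,0,0,0,0,0.8],
  [0,0,0,0,0,0,0.8],
  [0,0,0,0,0,0,0.8],
  [0,0,0,0,0,0,0.8],
  [0,0,0,0,0,0,0.8],
  [0,0,0,0,0,0,0.8],
  [0,0,0,0,0,0,0.8],
])

```text
time_s: 26.98
tcp_pos: [0.6122, 0.0438, 0.3104]
ee_rot: [3.122, 0.227, -0.156]
ft_force: [-0.3, -0.5, -0.6]
gripper_width: 0.0683
finger_force: 0.0
```

```bash
python3 - <<'E'
from h import *
from workcell import sign_off
for n,(x0,x1,y0,y1) in(('scene',(275,312,205,265)),('side',(303,320,170,225))):
    im=vision.get_image(n);m=cv2.inRange(cv2.cvtColor(im,cv2.COLOR_RGB2HSV),(3,180,60),(18,255,255))[y0:y1,x0:x1]
    y,x=np.where(m);print(n,x.min()+x0,x.max()+x0,y.min()+y0,y.max()+y0,len(x))
    c=cam(n)
    for b in blobs(im,(0,190,100),(4,255,255),15):
        P=plane(c,b,.11)[:,:2]
        if np.linalg.norm(P.mean(0)-[.573,.21])<.06:print('bar',P.min(0).round(3),P.max(0).round(3))
print(sign_off())
E
```

```text
scene 284 303 220 255 297
bar [0.557 0.172] [0.614 0.253]
side 305 312 180 217 166
bar [0.565 0.152] [0.583 0.233]
the job is handed in; nothing more can be done
None
```

I handed the job in at 27 s; `sign_off` returned no verdict. By the camera checks, the isolator is off, the tag was propped on the rest and let go, and it now hangs still on the peg by its eye, tab up.

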